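# Nip up a pulley setscrew on the shaft flat

## Task

Turn the shaft by its crank until its milled flat faces straight up under the pulley's setscrew, and let go of the crank. Then take the T-handle hex key from its wooden rest, feel it gently (under about 25 N of push) right down into the setscrew's hex socket, and tighten the screw clockwise until it stops turning freely, and then nip it up to about 0.35 N m: it must give way a little at the end, but never take it past 0.55 N m. Leave the key standing upright in the screw, the flat still facing up, and do not disturb the things around.

Things in the scene. Friction and masses are not known exactly. Their poses are not given: they have to be found in the camera images.
- drive: pulley drive fixed to the bench: steel plate 120 (x) x 250 (y) x 12 mm, two grey pillow blocks (113 mm tall) at y -95 and +75 mm, aluminium V pulley (radius 40 mm, y -42 to -22) whose hub has a round boss (radius 19.5 mm) standing up in the middle for the setscrew. Pulley and hub cannot turn. Origin: plate's underside centre, z up, y along the shaft to the crank end, -x the front (robot side)
- screw_mouth (a point): centre of the boss's open rim, on the setscrew's vertical axis, 136 mm up. Rim of a round recess 23 mm wide, 6 mm deep; the screw's top lies 6 mm below, with a hex socket 17 mm across flats, 14 mm deep, that turns with the screw. The hexagon's angle differs from start to start and must be felt or seen (turn the pressed key until it drops in). This frame does not turn with the screw
- socket_floor (a point): centre of the bottom of the hex socket, 20 mm below screw_mouth
- shaft_end (a point): point on the shaft's axis at its crank end, 117 mm along the drive's +y from its middle, 88 mm above the bench; centre of the crank's circle. Axes those of the drive
- shaft (a joint): angle of the 24 mm steel shaft (milled flat 18 mm wide along its length; it is seen on both sides of the hub). 0 = flat, and with it the crank arm, straight up at the setscrew; positive = crank leans to the drive's front (-x). Stays where it is left (friction 0.3 N m); travel -0.6 to 1.5
- crank_grip (a point): middle of the crank's black handle, a pin 16 mm in diameter and 44 mm long, parallel to the shaft, 56 mm from the shaft's axis (so it turns on a 56 mm circle), 23 mm outside shaft_end along +y. The crank arm, 20 mm wide, lies inside it and points from the shaft the way the flat faces
- screw (a joint): free turning of the setscrew: grows clockwise seen from above, starts between -1.15 and -0.35, stops at 0 when the screw stands on the shaft. Turns freely both ways below 0 (friction 0.05 N m). Says nothing of the angle of the hexagon
- nip (a joint): further clockwise give of the screw once it has stopped at 0: turns only when the torque exceeds 0.20 N m, then 1.5 N m more per rad (0.10 = 0.35 N m, 0.23 = 0.55 N m), and keeps up to 0.13 rad when let go
- rest: fixed wooden block 70 x 70 x 53 mm with a vertical through hole 24 mm wide in the middle, in which the key hangs. Origin: centre of its underside
- key: loose T-handle hex key, 112 mm, 0.35 kg. Origin: middle of its tip, z up the blade. Blade: 16 mm across flats (one pair of flats faces +x and -x), stepped to 14.5 and 13 mm over the last 3 mm. Collar (radius 19 mm) 50 to 56 mm above the tip; it lies on the rest. Black handle bar 84 mm along x, 16 mm thick along y, 92 to 112 mm above the tip. Seated, the tip stands on socket_floor
- key_tip (a point): middle of the key's tip
- key_grip (a point): middle of the key's handle bar, 102 mm above the tip
- jar: small white sample jar with black lid, 49 mm wide, 56 mm tall, bystander. Origin: centre of its underside
- oil: narrow rectangular oil tin 48 x 66 x 166 mm, bystander. Origin: centre of its underside
- tape: roll of masking tape lying flat, 86 mm wide, 24 mm high, bystander. Origin: centre of its underside
- tongs: slip-joint pliers with red grips lying flat, 64 x 168 x 18 mm, bystander. Origin: centre of its underside
There are look-alikes about, which are no part of the job. Leave any green look-alike of the key alone.

How it is judged:
By the outcome, as a careful person would: the job done as asked, in the order asked, and still so for the second after the job is handed in, with the robot touching nothing.
It also fails if it takes over 64 s, if anything falls off the work surface, if the arm or the gripper's body presses on something with over 40 N, if the wrist force passes 120 N, or if a joint passes its speed limit or range.

## Robot

A 6-joint arm with a two-finger parallel gripper is mounted at the origin on a cart in front of the work surface, level with it; the furniture and walls round the work are solid. World frame = base frame: x ahead of the robot, y to its left, z up, the work surface at z = 0. Lengths are in mm, angles in degrees, forces in N, time in s.
With the tool pointing down it reaches from about 350 to 850 mm from the base axis. Payload 8.1 kg.
Tool frame: the origin (TCP) lies at the very end of the fingers, on their centre line; the grasp point (between the pads) lies 19 mm behind it; z points along the fingers, y is the line along which they close (so a half turn about z gives the same grasp; the last joint's range is limited). The gripper opens to 85 mm and grips with 20 to 120 N. Pads are 22 mm wide; open, the fingers measure 114 mm over their backs; the gripper's body (76 mm by 85 mm) begins 54 mm behind the grasp point. The pads swing forward as they close: fully open they stand 13 mm farther back than shut.
Start: joints at [-76.054, 7.471, 85.268, -0, 87.261, -4.893], TCP at [193.765, -567.856, 208.292] pointing down, gripper open.
Joint ranges: [-169.43, 169.43], [-51.17, 129.36], [1.28, 143.12], [-76.62, 256.62], [0, 156.53], [-152.29, 152.29]. Speed limits (degrees/s): [136.94, 136.94, 159.86, 180, 180, 180].

## Interface

Orientations are given as [roll, pitch, yaw] about the fixed x, y, z axes, in that order (R = Rz(yaw) Ry(pitch) Rx(roll)).
In Python, from bench import * gives the robot as it stands.
- The arm moves only by the tool play_rows, never from a script. Its argument "increments" is a list of rows, each a list of 3 entries, a list of its own where there are three numbers: the gripper's target within -1 to 1 (fully open at 1, half-way at 0, shut at -1), then the shift along the tool's x, y, z in mm, then the turn about the tool's z in rad. A call has 1 to 12 rows; each row shifts and turns the commanded pose from where the row before left it, along the tool's axes as they then stand; what a row does not reach is not made up. A row lasts 1/12 s, in which the tool goes at most 41.7 mm and 7.16 degrees, less where a joint would pass 70% of its speed; a pose out of reach is approached as far as the arm can. A call is refused whole if a number of a shift passes 41.7 or a number of a turn 0.125, either way. A call with a gripper value outside its range is refused whole. The fingers move at their own pace and stop on an object; "force" is the grip in N (left out, the last holds). Time passes only in rows, so rows that do not move let the fingers close. It gives the time, the measured TCP pose, the force, the opening and the grip force at its end, in the units of the state.
- sense(): the state, without advancing time (a new reading comes with each control period).
- snapshot(name): name is "scene" or "top" or "wrist"; returns a dict with "color" (400x640x3 uint8, red, green, blue), "intrinsics" (3x3 intrinsics, pixels), "k1" (the pictures are not rectified: a ray, as slopes to the right and down, at radius r is drawn at 1 + k1 r^2 times it, then the intrinsics apply), "world_from_camera" (4x4, takes a point from camera to world coordinates). Camera axes: x right, y down, z forward; pixel columns grow to the right and rows downward; lengths in mm; the calibration is good to about 2 mm. A picture is of the moment at which its call begins. There is no depth.
- hand_in(): hands the job in; it is judged then, once.
Trained networks look in a picture, given as the dict that the camera call returned (one of the last four; its "shot" number tells which), for a name from the list of things; names that differ only in an ending like _2 or _b are one class to them, and where a whole thing is asked for, a point or a joint stands for the part that bears it (a point fixed in the world has none). Each returns a list of dicts, best first, with "p" (0 to 1); they miss things now and then, are a little off and sometimes report something else, mostly with a low value. They report only what shows in the picture. A call takes as long as a camera call. They do not tell look-alikes from the thing itself.
- find_in(query, picture): "xyz" ([x, y, z] in mm, in the coordinates of the camera as it stood for that picture, good to about 4 mm: the middle of the surface that is visible of it).
- regions_of(query, picture): "mask" (400x640 bool, what is visible of it).
- pinpoint(query, picture): "xyz" ([x, y, z] in mm, in the coordinates of the camera as it stood for that picture, good to about 4 mm: a listed point, or the origin of a listed thing).
The state is a dict: "time": time; "joint_pos": joint angles; "qd": joint speeds; "joint_efforts": joint torques, N m; "tool_pos": TCP position; "tcp_rot": TCP orientation; "ft_force": force on the tool from outside, world axes, zero at the start; "wrist_torque": the same for the moment, N m; "finger_gap": finger opening in mm; "grip_force": force on a finger pad.
Only numpy, scipy, OpenCV 4.12 (cv2) and the standard library are available. Lean on these libraries where they do the work, as an engineer would, in place of code of your own. Each camera call takes 0.05 s, during which the arm holds its last target. There are 200 camera calls.

## Working session

There is one attempt and no reset: what is moved stays moved. The work goes in short steps, Python scripts to look and compute and a tool call to move; the robot and the scene stay as the last step left them, time stands still between calls to the robot, and variables do not carry over. Pictures are saved under pics/ and viewed, at most 11 in all, crops included, and the job is handed in when it is done.

Besides the shell and the picture viewer there is one more tool, called by a JSON object that holds its "name" and its "arguments". play_rows: Moves the arm, as the interface text tells. Its arguments: {"type":"object","properties":{"increments":{"type":"array","items":{"type":"array"}},"force":{"type":"number"}},"required":["increments"]}

```bash
mkdir -p pics; cat > h.py <<'E'
from bench import *
import numpy as np, cv2
def w(pic,p):
    T=np.array(pic["world_from_camera"]); return (T@np.append(p,1))[:3]
def save(pic,n,crop=None,s=1):
    im=pic["color"][:,:,::-1]
    if crop: x0,y0,x1,y1=crop; im=im[y0:y1,x0:x1]
    cv2.imwrite("pics/"+n,cv2.resize(np.ascontiguousarray(im),None,fx=s,fy=s,interpolation=cv2.INTER_CUBIC))
def proj(pic,p):
    T=np.linalg.inv(np.array(pic["world_from_camera"])); c=(T@np.append(p,1))[:3]; s=c[:2]/c[2]; s=s*(1+pic["k1"]*(s@s)); K=np.array(pic["intrinsics"]); return (K@np.append(s,1))[:2]
def ray(pic,uv):
    K=np.array(pic["intrinsics"]); d=np.linalg.inv(K)@np.array([uv[0],uv[1],1.]); s=d[:2].copy()
    for _ in range(20): s=d[:2]/(1+pic["k1"]*(s@s))
    T=np.array(pic["world_from_camera"]); return T[:3,3],T[:3,:3]@np.array([s[0],s[1],1.])
def onz(pic,uv,z):
    o,d=ray(pic,uv); return o+d*(z-o[2])/d[2]
E
python3 - <<'E'
from h import *
print(sense())
for n in ["scene","top"]:
    p=snapshot(n); save(p,n+".png")
    print(n,np.round(p["world_from_camera"],3).tolist())
    for q in ["drive","screw_mouth","shaft_end","crank_grip","rest","key","key_grip","jar","oil","tape","tongs"]:
        for r in pinpoint(q,p)[:3]:
            x=w(p,r["xyz"]); print(q,round(r["p"],2),np.round(x,0),np.round(proj(p,x)))
E
```

```text
{'time': 0.0, 'joint_pos': array([-7.60536073e+01,  7.51558402e+00,  8.53287429e+01, -7.37666929e-04,
        8.72619259e+01, -4.89146544e+00]), 'qd': array([-0.00642264,  0.01469722,  0.01078021,  0.04709501,  0.03142722,
        0.03909017]), 'joint_efforts': array([ 2.07138852e-03, -5.69395959e+01, -5.00545979e+01, -1.63621885e-04,
        1.49147987e-02, -1.59228705e-05]), 'tool_pos': array([ 193.62400255, -567.27533484,  207.24465446]), 'tcp_rot': array([-1.79894071e+02, -8.32594337e-03,  1.88378863e+01]), 'ft_force': array([ 0.4977175 , -0.03473179, -0.15747638]), 'wrist_torque': array([-0.0309241 ,  0.03991184, -0.01234063]), 'grip_force': 0.0, 'finger_gap': 85.37375548539319}
scene [[0.437, -0.621, 0.651, -293.435], [-0.899, -0.289, 0.328, -418.996], [-0.015, -0.728, -0.685, 1004.412], [0.0, 0.0, 0.0, 1.0]]
drive 0.61 [529. -31.  -1.] [328. 226.]
shaft_end 0.64 [502.  86.  86.] [294. 204.]
crank_grip 0.66 [439.  95. 107.] [282. 210.]
rest 0.55 [ 598. -263.   -5.] [397. 235.]
key 0.87 [ 404. -383.   -1.] [416. 290.]
key 0.7 [ 336. -256.   -1.] [369. 292.]
key 0.53 [ 532. -379.
[... 381 characters left out ...]
00.  88.  85.] [293. 214.]
shaft_end 0.25 [ 601. -259.    2.] [412. 183.]
crank_grip 0.78 [445.  99. 108.] [287. 233.]
rest 0.73 [527. -26. 137.] [335. 202.]
rest 0.71 [ 600. -259.  103.] [420. 177.]
rest 0.67 [ 606. -255.   -2.] [411. 182.]
key 0.86 [ 341. -246.   -0.] [410. 272.]
key 0.7 [ 534. -369.   -3.] [449. 206.]
key 0.6 [ 603. -257.    5.] [412. 182.]
key_grip 0.85 [ 533. -377.   99.] [464. 202.]
key_grip 0.85 [ 345. -248.  101.] [418. 272.]
key_grip 0.79 [ 600. -259.  105.] [420. 177.]
jar 0.74 [ 449. -232.   -1.] [404. 234.]
oil 0.88 [743.  -3.  -1.] [326. 137.]
tape 0.8 [441. 342.  -0.] [209. 236.]
tongs 0.94 [643. 348.   2.] [210. 169.]
tongs 0.42 [ 447. -230.   -1.] [403. 235.]
```

View pics/scene.png

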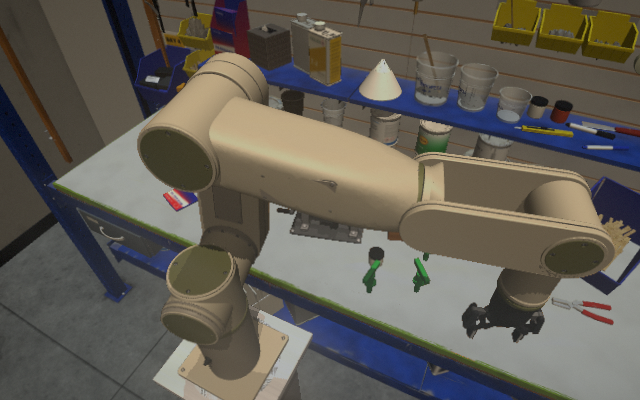

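View pics/top.png

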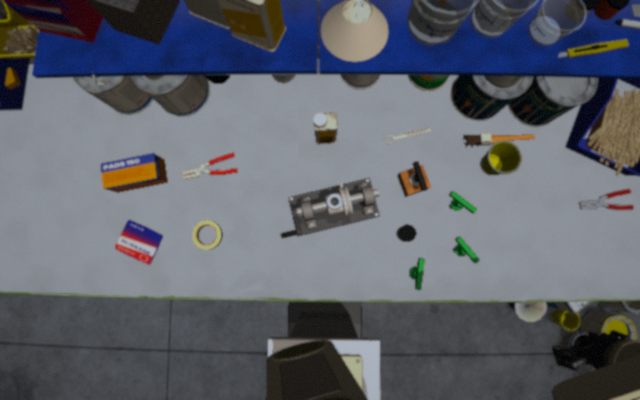

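Candidates for the key: green ones at top pixels (418,272), (466,250) and (462,202), which are look-alikes, and the black-handled one in the wooden rest at (414,177), which fits the description. I'll check it in a close crop.

```bash
python3 - <<'E'
from h import *
R={}
for i in range(4):
    p=snapshot("top")
    if i==0: save(p,"crop.png",(275,150,445,250),4.5)
    for q in ["drive","screw_mouth","shaft_end","crank_grip","rest","key_grip"]:
        for r in pinpoint(q,p)[:4]:
            x=w(p,r["xyz"])
            if q in("rest","key_grip") and abs(x[0]-600)>30: continue
            R.setdefault(q,[]).append(x)
for q in R: print(q,np.round(np.median(R[q],0)),len(R[q]),np.round(np.std(R[q],0),1))
E
```

```text
drive [531. -24.   1.] 6 [28.  88.  42.1]
screw_mouth [526. -26. 134.] 5 [ 47.6 148.   52. ]
shaft_end [503.  90.  87.] 7 [ 56.8 131.2  43.3]
crank_grip [444. 100. 108.] 5 [80.  99.1 41.2]
rest [ 608. -256.   -3.] 4 [2.  1.2 0.8]
key_grip [ 600. -258.  103.] 4 [0.9 2.6 1.4]
```

View pics/crop.png

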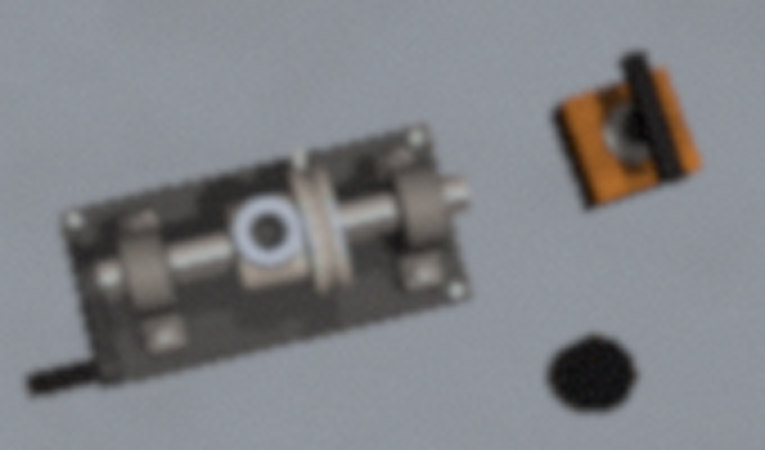

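The crop shows the key with its black bar at crop (650,115), hanging in the wooden rest. The drive's crank handle is at crop (65,380), and the flat faces the front. I'm moving to above the crank handle.

{"name": "play_rows", "arguments": {"increments": [[1,[28,-18.6,0],0],[1,[28,-18.6,0],0],[1,[28,-18.6,0],0],[1,[28,-18.6,0],0],[1,[28,-18.6,0],0],[1,[28,-18.6,0],0],[1,[28,-18.6,0],0],[1,[28,-18.6,0],0],[1,[28,-18.6,0],0],[1,[28,-18.6,0],0]], "force": 30}}

```text
time: 3.43
tool_pos: [399.5, -300.0, 208.5]
tcp_rot: [180.0, -0.0, 18.8]
ft_force: [0.1, -0.5, -0.5]
finger_gap: 85.5
grip_force: 0.0
```

{"name": "play_rows", "arguments": {"increments": [[1,[14,-30,0],0],[1,[14,-30,0],0],[1,[14,-30,0],0],[1,[14,-30,0],0],[1,[14,-30,0],0],[1,[14,-30,0],0],[1,[14,-30,0],0],[1,[14,-30,0],0],[1,[14,-30,0],0],[1,[14,-30,0],0],[1,[14,-30,0],0],[1,[14,-30,0],0]]}}

```text
time: 4.43
tool_pos: [441.4, 95.3, 208.6]
tcp_rot: [180.0, -0.0, 18.8]
ft_force: [-0.2, -0.4, 0.6]
finger_gap: 85.2
grip_force: 0.0
```

{"name": "play_rows", "arguments": {"increments": [[1,[0,0,0],-0.123],[1,[0,0,0],-0.123],[1,[0,0,0],-0.123],[1,[0,0,0],-0.123],[1,[0,0,0],-0.123],[1,[0,0,0],-0.123],[1,[0,0,0],-0.123],[1,[0,0,0],-0.123],[1,[0,0,0],-0.123],[1,[0,0,0],-0.123],[1,[0,0,0],-0.123],[1,[0,0,0],-0.123]]}}

```text
time: 5.43
tool_pos: [441.5, 93.6, 208.4]
tcp_rot: [180.0, 0.0, 103.8]
ft_force: [0.4, -0.3, 0.2]
finger_gap: 85.5
grip_force: 0.0
```

```bash
cat >> h.py <<'E'
def togo(target,yaw=None):
    s=sense(); y=np.radians(s["tcp_rot"][2]); d=np.array(target)-s["tool_pos"]
    X=np.array([np.cos(y),np.sin(y),0]);Y=np.array([np.sin(y),-np.cos(y),0])
    print("t",round(s["time"],2),"tcp",np.round(s["tool_pos"],1),"yaw",round(np.degrees(y),1),"tool shift",np.round([d@X,d@Y,-d[2]],1), "F",np.round(s["ft_force"],1),"gap",round(s["finger_gap"],1))
    if yaw is not None: print("turn",round((np.degrees(y)-yaw+180)%360-180,2),"deg")
E
python3 - <<'E'
from h import *
for n in ["wrist","top"]:
    p=snapshot(n)
    if n=="wrist": save(p,"w1.png")
    print(n)
    for q in ["drive","screw_mouth","shaft_end","crank_grip"]:
        for r in pinpoint(q,p)[:2]:
            x=w(p,r["xyz"]); print(q,round(r["p"],2),np.round(x,1),np.round(proj(p,x)))
togo((444,100,89),103.8)
E
```

```text
wrist
drive 0.89 [525.3 -30.2   1.6] [362. 277.]
screw_mouth 0.6 [524.9 -29.8 137.9] [381. 358.]
shaft_end 0.86 [504.8  87.9  92.8] [389. 210.]
crank_grip 0.91 [445.3  93.4 106.2] [325. 193.]
top
drive 0.6 [ 5.296e+02 -2.590e+01  3.000e-01] [334. 207.]
screw_mouth 0.75 [ 605.8 -258.4   -2.7] [412. 182.]
screw_mouth 0.72 [525.4 -27.2 138.5] [335. 202.]
shaft_end 0.66 [503.4  88.5  86.1] [292. 212.]
t 5.93 tcp [441.5  93.6 208.3] yaw 103.3 tool shift [  5.7   4.  119.3] F [0.2 0.3 0.4] gap 85.3
turn -0.46 deg
```

View pics/w1.png

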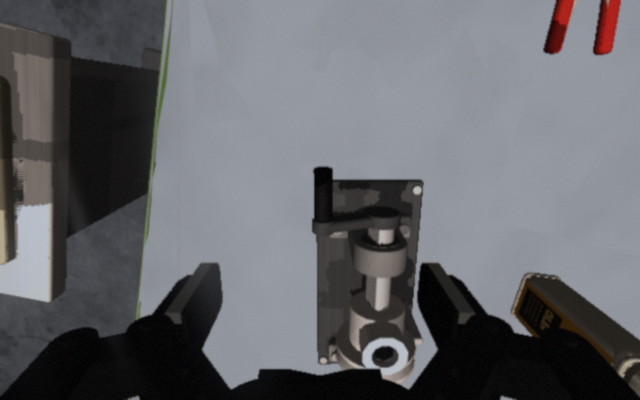

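The wrist view shows the crank handle at (321,193) and the screw boss at (385,355). Next I go down and grip the handle lightly.

{"name": "play_rows", "arguments": {"increments": [[1,[3,2.3,20],0],[1,[0,0,20],0],[1,[0,0,20],0],[1,[0,0,20],0],[1,[0,0,20],0],[1,[0,0,19],0],[1,[0,0,0],0]], "force": 20}}

```text
time: 6.52
tool_pos: [439.9, 96.7, 85.2]
tcp_rot: [-179.6, -0.0, 103.4]
ft_force: [-0.6, -0.3, -0.7]
finger_gap: 85.3
grip_force: 0.0
```

{"name": "play_rows", "arguments": {"increments": [[-0.6,[0,0,0],0],[-0.6,[0,0,0],0],[-0.6,[0,0,0],0],[-0.6,[0,0,0],0],[-0.6,[0,0,0],0],[-0.6,[0,0,0],0],[-0.6,[0,0,0],0],[-0.6,[0,0,0],0]]}}

```text
time: 7.18
tool_pos: [443.1, 97.0, 89.5]
tcp_rot: [180.0, 0.0, 103.4]
ft_force: [-0.3, 0.1, -0.2]
finger_gap: 17.1
grip_force: 0.0
```

{"name": "play_rows", "arguments": {"increments": [[-0.75,[0,0,0],0],[-0.75,[0,0,0],0],[-0.75,[0,0,0],0],[-0.75,[0,0,0],0]], "force": 20}}

```text
time: 7.52
tool_pos: [443.3, 97.1, 89.5]
tcp_rot: [180.0, 0.0, 103.4]
ft_force: [1.2, 0.3, 1.5]
finger_gap: 10.4
grip_force: 1.8
```

{"name": "play_rows", "arguments": {"increments": [[-0.75,[0,2.1,-5.5],0],[-0.75,[0,2.7,-5.2],0],[-0.75,[0,3.2,-4.9],0],[-0.75,[0,3.7,-4.6],0],[-0.75,[0,0,0],0],[-0.75,[0,0,0],0]]}}

```text
time: 8.02
tool_pos: [454.9, 99.8, 109.9]
tcp_rot: [180.0, 0.0, 103.4]
ft_force: [-0.5, -0.8, 0.3]
finger_gap: 10.6
grip_force: 0.0
```

```bash
python3 - <<'E'
from h import *
p=snapshot("wrist"); save(p,"w2.png")
for q in ["shaft_end","crank_grip","screw_mouth"]:
    for r in pinpoint(q,p)[:2]:
        x=w(p,r["xyz"]); print(q,round(r["p"],2),np.round(x,1),np.round(proj(p,x)))
s=sense(); print(s["tool_pos"]); print(proj(p,s["tool_pos"]), proj(p,s["tool_pos"]+[0,0,19]))
E
```

```text
shaft_end 0.75 [504.7  85.6  91.9] [395. 268.]
crank_grip 0.98 [445.6  94.5 107.9] [302. 246.]
[454.0092959   99.69684835 109.11671699]
[319.05714289 241.71871654] [318.99515996 257.80556564]
```

View pics/w2.png

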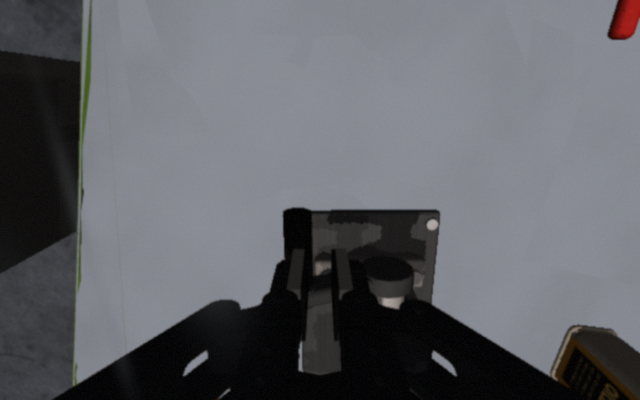

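The fingers slipped over the top of the pin, so the handle lies lower than estimated (crank nearer to 85°). I'm re-gripping deeper.

{"name": "play_rows", "arguments": {"increments": [[-0.75,[0,0,-15],0],[-0.75,[0,0,-15],0],[0,[0,-4,0],0],[0,[0,-4,0],0],[0,[0,-4,0],0],[0,[0,0,0],0],[0,[0,0,16],0],[0,[0,0,16],0],[0,[0,0,16],0],[0,[0,0,16],0],[0,[0,0,0],0]]}}

```text
time: 9.13
tool_pos: [439.3, 96.5, 71.3]
tcp_rot: [-179.6, -0.0, 103.4]
ft_force: [-0.7, -0.3, -0.5]
finger_gap: 42.5
grip_force: 0.0
```

{"name": "play_rows", "arguments": {"increments": [[-0.8,[0,0,0],0],[-0.8,[0,0,0],0],[-0.8,[0,0,0],0],[-0.8,[0,0,0],0],[-0.8,[0,0,0],0],[-0.8,[0,0,0],0],[-0.8,[0,0,0],0]], "force": 25}}

```text
time: 9.72
tool_pos: [443.5, 97.1, 76.3]
tcp_rot: [179.9, 0.0, 103.4]
ft_force: [1.3, 0.7, 1.2]
finger_gap: 14.9
grip_force: 26.3
```

{"name": "play_rows", "arguments": {"increments": [[-0.8,[0,1.2,-5.8],0],[-0.8,[0,1.7,-5.7],0],[-0.8,[0,2.2,-5.5],0],[-0.8,[0,0,0],0]]}}

```text
time: 10.05
tool_pos: [450.3, 98.7, 92.9]
tcp_rot: [179.7, 0.0, 103.4]
ft_force: [17.1, 4.4, -13.5]
finger_gap: 14.9
grip_force: 25.9
```

```bash
python3 - <<'E'
from h import *
togo((443,97,89)); s=sense(); print(s["grip_force"],s["wrist_torque"])
E
```

```text
t 10.05 tcp [450.3  98.7  92.9] yaw 103.4 tool shift [ 0.1 -7.5  3.9] F [ 17.1   4.4 -13.5] gap 14.9
25.88297814130783 [ 0.75236502 -2.76709434  0.14305497]
```

{"name": "play_rows", "arguments": {"increments": [[-0.8,[0,4.4,-4.7],0],[-0.8,[0,4.8,-4.3],0],[-0.8,[0,4.4,-3.9],0],[-0.8,[0,4.7,-3.5],0],[-0.8,[0,5,-3],0],[-0.8,[0,0,0],0]]}}

```text
time: 10.55
tool_pos: [468.6, 103.4, 112.1]
tcp_rot: [-179.7, -0.0, 103.4]
ft_force: [-11.5, -1.4, 3.2]
finger_gap: 14.9
grip_force: 24.8
```

{"name": "play_rows", "arguments": {"increments": [[-0.8,[0,5.3,-2.5],0],[-0.8,[0,5.5,-2],0],[-0.8,[0,5.7,-1.3],0],[-0.8,[0,5.8,-1],0],[-0.8,[0,4.2,-0.3],0],[-0.8,[0,0,0],0],[-0.8,[0,0,0],0]]}}

```text
time: 11.13
tool_pos: [497.9, 110.7, 122.8]
tcp_rot: [179.8, -0.0, 103.4]
ft_force: [-6.7, 3.0, 16.2]
finger_gap: 13.1
grip_force: 25.6
```

```bash
python3 - <<'E'
from h import *
togo((443,97,89)); s=sense(); print(s["grip_force"],s["tool_pos"]@[.973,.232,0])
E
```

```text
t 11.13 tcp [497.9 110.7 122.8] yaw 103.4 tool shift [ -0.6 -56.6  33.8] F [-6.7  3.  16.2] gap 13.1
25.577993094921112 510.18262240893745
```

{"name": "play_rows", "arguments": {"increments": [[-0.5,[0,0,0],0],[-0.3,[0,0,0],0],[0,[0,0,0],0],[0,[0,0,0],0],[0,[0,0,-20],0],[0,[0,0,-20],0],[0,[-10,0,-30],0],[0,[-20,0,-25],0],[0,[-20,0,0],0],[0,[0,0,0],0],[0,[0,0,0],0]]}}

```text
time: 12.05
tool_pos: [507.9, 60.3, 214.0]
tcp_rot: [180.0, -0.0, 103.3]
ft_force: [-0.1, -0.4, -0.1]
finger_gap: 42.5
grip_force: 0.0
```

```bash
python3 - <<'E'
from h import *
p=snapshot("wrist"); save(p,"w3.png")
for q in ["shaft_end","crank_grip","screw_mouth","drive"]:
    for r in pinpoint(q,p)[:1]:
        x=w(p,r["xyz"]); print(q,round(r["p"],2),np.round(x,1),np.round(proj(p,x)), "u",x@[.973,.232,0])
togo((443,97,89))
np.save("w3.npy",p,allow_pickle=True)
E
```

```text
shaft_end 0.63 [526.  -26.    1.8] [318. 237.] u 505.7948447561329
crank_grip 0.94 [495.5 106.1 147.1] [318. 139.] u 506.6835537234101
screw_mouth 0.66 [526.6 -29.3 136.6] [318. 305.] u 505.5397033315491
drive 0.82 [528.5 -26.3   2.1] [320. 238.] u 508.09390560448867
t 12.3 tcp [507.1  61.7 213.1] yaw 103.5 tool shift [ 49.3 -54.1 124.1] F [ 0.5 -0.1  0.1] gap 42.6
```

View pics/w3.png

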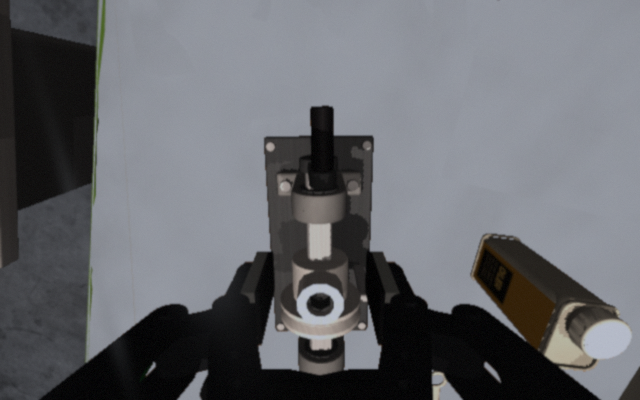

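```bash
python3 - <<'E'
from h import *
p=np.load("w3.npy",allow_pickle=True).item()
print(p["intrinsics"],p["k1"])
g=cv2.cvtColor(p["color"],cv2.COLOR_RGB2GRAY).astype(int)
def half(row,a,b,thr): 
    v=g[row,a:b]; i=np.where(v<thr)[0]; return a+i.min(),a+i.max()
for r in (112,120,128): print(r,half(r,290,350,100))
for r in (140,152,162,200,215): print(r,half(r,240,400,100))
for r in (225,232,240,248): print(r,g[r,300:340])
# boss ring
m=(g>170).astype(np.uint8); m[:270]=0;m[330:]=0;m[:,:290]=0;m[:,350:]=0
ys,xs=np.nonzero(m); print("ring",xs.min(),xs.max(),ys.min(),ys.max())
sm=onz(p,((xs.min()+xs.max())/2,(ys.min()+ys.max())/2),136)
print("mouth",sm)
save(p,"w3c.png",(280,90,360,380),2.05)
print("handle",[onz(p,(321.5,r),152) for r in (108,150)])
E
```

```text
[[337.570643     0.         319.42488434]
 [  0.         337.570643   201.92344306]
 [  0.           0.           1.        ]] 0.008784605188993695
112 (np.int64(310), np.int64(333))
120 (np.int64(310), np.int64(333))
128 (np.int64(311), np.int64(333))
140 (np.int64(264), np.int64(373))
152 (np.int64(264), np.int64(372))
162 (np.int64(265), np.int64(372))
200 (np.int64(267), np.int64(371))
215 (np.int64(268), np.int64(370))
225 [ 55  53  58  55  53  57  68  99 122 147 172 177 177 178 177 177 176 178
 178 176 174 174 175 178 177 178 178 177 177 168 128  77  43  31  29  34
  33  30  34  30]
232 [ 55  54  55  55  55  54  66  95 125 156 177 180 180 181 181 182 181 182
 183 179 180 178 179 180 181 179 181 181 178 168 128  75  43  33  33  32
  32  32  31  30]
240 [ 55  53  54  54  53  55  64  90 121 152 177 181 181 181 183 183 180 183
 182 180 180 178 180 180 180 179 182 181 178 168 131  78  44  32  33  31
  31  30  30  31]
248 [ 54  52  49  51  49  46  56  80 113 145 174 182 181 180 180 182 179 180
 181 181 180 179 180 180 180 179 179 181 180 169 134  78  48  44  42  38
  39  34  35  31]
ring 291 342 285 327
mouth [526.11575087 -31.18192403 136.        ]
handle [array([492.89025017, 126.33938926, 152.        ]), array([499.23053137,  99.68625488, 152.        ])]
```

The view shows the handle at column 321.7, while the axis through the plate and boss runs at about 318.7 there. The crank is about 2.5° past upright, so I'll nudge it back.

{"name": "play_rows", "arguments": {"increments": [[0,[20,0,0],0],[0,[20,-2.9,0],0],[0,[10,0,28],0],[0,[0,0,30],0],[0,[0,0,28],0],[0,[0,0,0],0],[-0.8,[0,0,0],0],[-0.8,[0,0,0],0],[-0.8,[0,0,0],0],[-0.8,[0,0,0],0],[-0.8,[0,0,0],0],[-0.8,[0,0,0],0]], "force": 25}}

```text
time: 13.3
tool_pos: [494.0, 109.0, 129.1]
tcp_rot: [179.9, 0.0, 103.4]
ft_force: [0.5, 0.8, 2.1]
finger_gap: 8.4
grip_force: 0.7
```

```bash
python3 - <<'E'
from h import *
togo((443,97,89)); s=sense(); print(s["grip_force"],s["tool_pos"]@[.973,.232,0])
E
```

```text
t 13.3 tcp [494.  109.  129.1] yaw 103.4 tool shift [  0.2 -52.4  40.1] F [0.5 0.8 2.1] gap 8.4
0.6711258552968502 505.97157633063006
```

{"name": "play_rows", "arguments": {"increments": [[0,[0,0,-10],0],[0,[0,0.8,0],0],[0,[0,0,0],0],[0,[0,0,11],0],[0,[0,0,12],0],[0,[0,0,0],0],[-0.8,[0,0,0],0],[-0.8,[0,0,0],0],[-0.8,[0,0,0],0],[-0.8,[0,0,0],0],[-0.8,[0,0,0],0],[-0.8,[0,0,0],0]], "force": 25}}

```text
time: 14.3
tool_pos: [494.3, 109.3, 114.9]
tcp_rot: [180.0, -0.0, 103.4]
ft_force: [5.1, 0.7, -6.5]
finger_gap: 14.8
grip_force: 25.8
```

```bash
python3 - <<'E'
from h import *
togo((443,97,89)); s=sense(); print(s["grip_force"],s["tool_pos"]@[.973,.232,0])
E
```

```text
t 14.3 tcp [494.3 109.3 114.9] yaw 103.4 tool shift [ -0.  -52.8  25.9] F [ 5.1  0.7 -6.5] gap 14.8
25.832565128803253 506.321216815428
```

{"name": "play_rows", "arguments": {"increments": [[-0.5,[0,0,0],0],[-0.3,[0,0,0],0],[0,[0,0,0],0],[0,[0,0,0],0],[0,[0,0,-20],0],[0,[0,0,-20],0],[0,[-10,0,-30],0],[0,[-20,0,-29],0],[0,[-20,0,0],0],[0,[0,0,0],0],[0,[0,0,0],0]]}}

```text
time: 15.22
tool_pos: [506.0, 59.9, 214.5]
tcp_rot: [180.0, 0.0, 103.3]
ft_force: [0.2, 0.2, 0.2]
finger_gap: 42.8
grip_force: 0.0
```

```bash
python3 - <<'E'
from h import *
p=snapshot("wrist"); np.save("w4.npy",p,allow_pickle=True)
togo((443,97,89)); print(sense()["tool_pos"]@[.973,.232,0])
q=np.load("w3.npy",allow_pickle=True).item()
a=q["color"][95:345,255:385]; b=p["color"][95:345,255:385]
cv2.imwrite("pics/w4.png",cv2.resize(np.hstack([a,b])[:,:,::-1],None,fx=2.4,fy=2.4,interpolation=cv2.INTER_CUBIC))
def sub(v,thr): # subpixel first/last crossing of dark
    i=np.where(v<thr)[0]; a,b=i.min(),i.max()
    f=lambda i,j:i+(v[i]-thr)/(v[i]-v[j])*(j-i)
    return f(a-1,a) if 0 else a-(thr-v[a])/(v[a-1]-v[a]), b+(thr-v[b])/(v[b+1]-v[b])
for n,P in(("w3",q),("w4",p)):
    g=cv2.cvtColor(P["color"],cv2.COLOR_RGB2GRAY).astype(float)
    h=np.mean([np.mean(sub(g[r,290:350],100))+290 for r in range(110,132)])
    pl=[(r,round(np.mean(sub(g[r,240:400],110))+240,2)) for r in range(140,172,4)]
    G=g[222:250].mean(0); i=G[300:340]; hi=i.max()
    L=np.interp(.9*hi,i[:15],np.arange(300,315)); R=np.interp(-.9*hi,-i[20:],np.arange(320,340))
    l=np.interp(75,i[:15],np.arange(300,315)); rr=np.interp(-75,-i[20:],np.arange(320,340))
    print(n,"handle",h,"plate",pl,"flat",L,R,(L+R)/2,"outer",l,rr,(l+rr)/2)
E
```

```text
t 15.27 tcp [505.3  60.5 213.7] yaw 103.3 tool shift [ 49.9 -52.2 124.7] F [-0.1  0.3 -1.2] gap 42.7
505.7353585017942
w3 handle 321.58260508374065 plate [(140, np.float64(318.48)), (144, np.float64(318.48)), (148, np.float64(318.48)), (152, np.float64(318.17)), (156, np.float64(318.46)), (160, np.float64(318.45)), (164, np.float64(318.46)), (168, np.float64(318.52))] flat 309.46734992679353 329.1106145251397 319.2889822259666 outer 306.33042212518194 331.02402745995425 318.6772247925681
w4 handle 319.4522059168164 plate [(140, np.float64(320.06)), (144, np.float64(320.02)), (148, np.float64(319.95)), (152, np.float64(319.95)), (156, np.float64(320.0)), (160, np.float64(320.5)), (164, np.float64(320.49)), (168, np.float64(320.5))] flat 311.0561027837259 331.08324646314225 321.0696746234341 outer 308.42402315484804 332.94417475728153 320.68409895606476
```

View pics/w4.png

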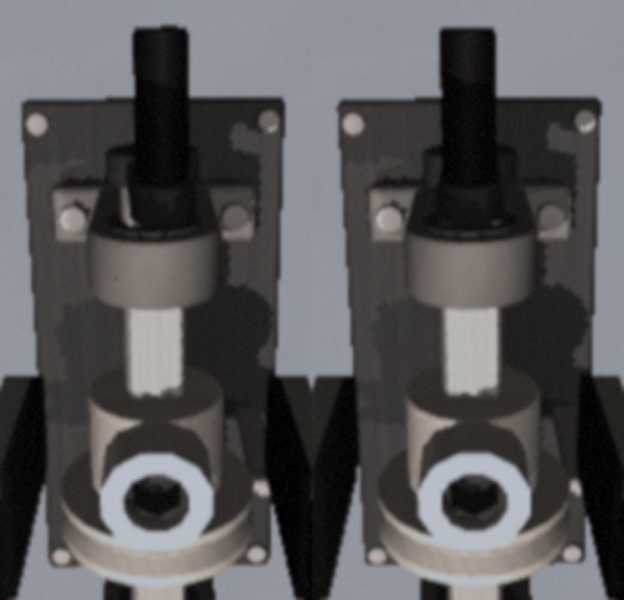

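The right half shows the handle, shaft flat and boss aligned (handle at column 319.5, axis about 320.4, so within 1°). On to the key.

{"name": "play_rows", "arguments": {"increments": [[1,[-32,2,0],0],[1,[-32,2,0],0],[1,[-32,2,0],0],[1,[-32,2,0],0],[1,[-32,2,0],0],[1,[-32,2,0],0],[1,[-32,2,0],0],[1,[-32,2,0],0],[1,[-32,2,0],0],[1,[-32,2,0],0]]}}

```text
time: 16.1
tool_pos: [599.3, -246.2, 212.5]
tcp_rot: [-179.9, -0.1, 103.5]
ft_force: [0.2, 0.5, 0.2]
finger_gap: 85.4
grip_force: 0.0
```

{"name": "play_rows", "arguments": {"increments": [[0.5,[0,0,0],0.122],[0.5,[0,0,0],0.122],[0.5,[0,0,0],0.122],[0.5,[0,0,0],0.122],[0.5,[0,0,0],0.122],[0.5,[0,0,0],0.122],[0.5,[0,0,0],0.122],[0.5,[0,0,0],0.122],[0.5,[0,0,0],0.122],[0.5,[0,0,0],0.122],[0.5,[0,0,0],0.122],[0.5,[0,0,0],0.122]]}}

```text
time: 17.1
tool_pos: [599.0, -244.6, 212.5]
tcp_rot: [-179.9, 0.1, 19.2]
ft_force: [-0.8, 0.3, 0.4]
finger_gap: 64.1
grip_force: 0.0
```

```bash
python3 - <<'E'
from h import *
p=snapshot("wrist"); save(p,"k1.png"); np.save("k1.npy",p,allow_pickle=True)
for q in ["key_grip","rest"]:
    for r in pinpoint(q,p)[:2]:
        x=w(p,r["xyz"]); print(q,round(r["p"],2),np.round(x,1),np.round(proj(p,x)))
p2=p
m=regions_of("key",p)
if m:
    for k in m[:2]:
        M=k["mask"].astype(np.uint8); print(k["p"],M.sum())
    g=cv2.cvtColor(p["color"],cv2.COLOR_RGB2GRAY)
    d=((g<60)&(cv2.dilate(m[0]["mask"].astype(np.uint8),np.ones((5,5)))>0)).astype(np.uint8)
    n,l,st,c=cv2.connectedComponentsWithStats(d); i=1+np.argmax(st[1:,4]); ys,xs=np.nonzero(l==i)
    R=cv2.minAreaRect(np.float32(np.c_[xs,ys])); print(R)
    B=cv2.boxPoints(R); W=np.array([onz(p,b,112) for b in B]); print(np.round(W,1))
togo((600,-258,84),19)
E
```

```text
key_grip 0.9 [ 604.6 -253.7  107.1] [331. 188.]
rest 0.81 [ 605.4 -264.6    1.4] [337. 166.]
0.79 884
0.71 564
((376.8747253417969, 356.18011474609375), (33.76245880126953, 46.553016662597656), 11.633633613586426)
[[ 433.  -341.4  112. ]
 [ 486.  -330.5  112. ]
 [ 489.3 -362.8  112. ]
 [ 436.  -375.5  112. ]]
t 17.3 tcp [ 599.1 -245.1  213. ] yaw 19.8 tool shift [ -3.6  12.4 129. ] F [ 0.5 -0.1 -0.6] gap 64.1
turn 0.82 deg
```

View pics/k1.png

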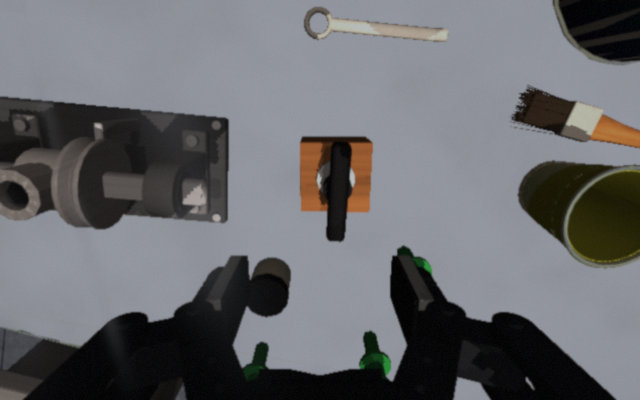

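```bash
python3 - <<'E'
from h import *
p=np.load("k1.npy",allow_pickle=True).item()
g=cv2.cvtColor(p["color"],cv2.COLOR_RGB2GRAY)
d=np.zeros_like(g); d[141:245,320:360]=(g[141:245,320:360]<48)
d=cv2.morphologyEx(d,cv2.MORPH_OPEN,np.ones((5,5)))
n,l,st,c=cv2.connectedComponentsWithStats(d); i=1+np.argmax(st[1:,4]); ys,xs=np.nonzero(l==i)
R=cv2.minAreaRect(np.float32(np.c_[xs,ys])); print(R)
a=[]
for r in range(ys.min(),ys.max()+1,6): a.append((xs[ys==r].mean(),r,np.ptp(xs[ys==r])))
print(np.round(a,1))
W=[onz(p,(x,y),112) for x,y,_ in a[1:-1]]; W=np.array(W)
k=np.polyfit(W[:,0],W[:,1],1); print("yaw",np.degrees(np.arctan(k[0])),"ends",onz(p,(R[0][0],ys.min()),112),onz(p,(R[0][0],ys.max()),112),"ctr",onz(p,R[0],112))
togo(onz(p,R[0],112)*[1,1,0]+[0,0,79],np.degrees(np.arctan(k[0])))
E
```

```text
((335.5, 190.0), (98.0, 29.0), 90.0)
[[339.5 141.   17. ]
 [337.5 147.   25. ]
 [336.5 153.   27. ]
 [336.5 159.   27. ]
 [339.5 165.   19. ]
 [338.5 171.   19. ]
 [337.  177.   22. ]
 [336.  183.   26. ]
 [336.5 189.   27. ]
 [335.  195.   28. ]
 [334.  201.   24. ]
 [337.  207.   18. ]
 [336.5 213.   17. ]
 [336.  219.   16. ]
 [336.  225.   16. ]
 [335.5 231.   17. ]
 [335.5 237.   15. ]]
yaw 18.655469679747565 ends [ 642.85893957 -243.67697371  112.        ] [ 564.28804807 -272.33786548  112.        ] ctr [ 605.37005347 -257.35467227  112.        ]
t 17.3 tcp [ 599.1 -245.1  213. ] yaw 19.8 tool shift [  1.7  13.6 134. ] F [ 0.5 -0.1 -0.6] gap 64.1
turn 1.17 deg
```

{"name": "play_rows", "arguments": {"increments": [[0.5,[1.7,15,0],0.045],[0.5,[0,0,25],0],[0.5,[0,0,25],0],[0.5,[0,0,25],0],[0.5,[0,0,25],0],[0.5,[0,0,20],0],[0.5,[0,0,12],0],[0.5,[0,0,0],0]]}}

```text
time: 17.97
tool_pos: [603.6, -258.2, 77.8]
tcp_rot: [-179.7, 0.3, 17.1]
ft_force: [-0.6, 0.4, -0.1]
finger_gap: 63.9
grip_force: 0.0
```

{"name": "play_rows", "arguments": {"increments": [[-0.8,[0,0,0],0],[-0.8,[0,0,0],0],[-0.8,[0,0,0],0],[-0.8,[0,0,0],0],[-0.8,[0,0,0],0],[-0.8,[0,0,0],0],[-0.8,[0,0,0],0],[-0.8,[0,0,0],0],[-0.8,[0,0,0],0]], "force": 80}}

```text
time: 18.72
tool_pos: [607.1, -259.9, 84.3]
tcp_rot: [179.9, -0.1, 17.0]
ft_force: [-1.2, 2.9, 6.5]
finger_gap: 13.3
grip_force: 78.9
```

```bash
python3 - <<'E'
from h import *
togo((600,-258,84),19); s=sense(); print(s["grip_force"],s["wrist_torque"])
E
```

```text
t 18.72 tcp [ 607.1 -259.9   84.3] yaw 17.0 tool shift [-6.3 -3.9  0.3] F [-1.2  2.9  6.5] gap 13.3
turn -2.03 deg
78.9411755092442 [ 0.30746512  0.17251317 -0.09171841]
```

{"name": "play_rows", "arguments": {"increments": [[-0.8,[0,0,-5],0],[-0.8,[0,0,-15],0],[-0.8,[0,0,-20],0],[-0.8,[0,0,-20],0],[-0.8,[0,0,-25],0],[-0.8,[0,0,-25],0],[-0.8,[0,0,-25],0],[-0.8,[0,0,-25],0],[-0.8,[0,0,0],0],[-0.8,[0,0,0],0]]}}

```text
time: 19.55
tool_pos: [606.8, -260.2, 243.6]
tcp_rot: [179.8, -0.1, 17.0]
ft_force: [0.1, 0.3, -4.9]
finger_gap: 13.1
grip_force: 78.6
```

```bash
python3 - <<'E'
from h import *
q=np.load("w4.npy",allow_pickle=True).item()
g=cv2.cvtColor(q["color"],cv2.COLOR_RGB2GRAY)
m=(g>165).astype(np.uint8); m[:278]=0;m[330:]=0;m[:,:298]=0;m[:,347:]=0
m=cv2.morphologyEx(m,cv2.MORPH_OPEN,np.ones((3,3)))
c=max(cv2.findContours(m,cv2.RETR_EXTERNAL,cv2.CHAIN_APPROX_NONE)[0],key=len)
e=cv2.fitEllipse(cv2.convexHull(c)); print("ring",e); print("mouth",onz(q,e[0],136))
print("tcp then 505.3..",proj(q,[526,-28,136]))
for n in ("top","scene"):
    p=snapshot(n); np.save("l_%s.npy"%n,p,allow_pickle=True)
    for k in ["key_tip","key_grip","screw_mouth"]:
        for r in pinpoint(k,p)[:3]:
            x=w(p,r["xyz"]); print(n,k,round(r["p"],2),np.round(x,1),np.round(proj(p,x)))
togo((526,-28,239),60); s=sense(); print(s["grip_force"],s["wrist_torque"],s["joint_pos"])
E
```

```text
ring ((320.91107177734375, 306.1470947265625), (42.88851547241211, 49.85051345825195), 75.59807586669922)
mouth [527.92501966 -31.18982875 136.        ]
tcp then 505.3.. [319.55673108 302.49705317]
top key_tip 0.8 [ 528.9 -370.    -4.9] [450. 208.]
top key_grip 0.81 [ 530.3 -376.9   99.5] [464. 203.]
top key_grip 0.61 [ 599.8 -260.8  259.2] [436. 165.]
top screw_mouth 0.92 [526.6 -25.9 136.2] [335. 202.]
scene key_tip 0.74 [ 534.9 -377.4   -2.9] [425. 259.]
scene key_tip 0.69 [ 402.9 -383.2   -2.9] [416. 291.]
scene key_tip 0.67 [ 3.430e+02 -2.503e+02  2.000e-01] [368. 290.]
scene key_grip 0.78 [ 531.2 -374.8   97.8] [430. 239.]
scene key_grip 0.72 [ 598.3 -262.7  255.1] [408. 177.]
scene key_grip 0.7 [ 404.9 -387.6   99.6] [423. 271.]
scene screw_mouth 0.75 [526.5 -28.5 132.1] [327. 199.]
t 19.95 tcp [ 605.4 -259.4  240.5] yaw 16.9 tool shift [  -8.5 -244.5    1.5] F [ 0.1 -0.8 -3.8] gap 13.1
turn -43.05 deg
78.54368548840284 [0.01408694 0.02371034 0.03761857] [-2.76506996e+01  1.61162747e+01  7.21013198e+01 -3.67210381e-04
  9.19039525e+01  4.54002037e+01]
```

{"name": "play_rows", "arguments": {"increments": [[-0.8,[-0.8,-15,0],0],[-0.8,[-0.8,-25,0],0],[-0.8,[-0.8,-31,0],0],[-0.8,[-0.8,-31,0],0],[-0.8,[-0.8,-31,0],0],[-0.8,[-0.8,-31,0],0],[-0.8,[-0.8,-31,0],0],[-0.8,[-0.8,-25,0],0],[-0.8,[-0.8,-15,0],0],[-0.8,[0,-8,0],0],[-0.8,[0,0,0],0]]}}

```text
time: 20.87
tool_pos: [528.1, -28.2, 242.1]
tcp_rot: [180.0, -0.0, 17.0]
ft_force: [-0.3, -1.0, -3.7]
finger_gap: 13.3
grip_force: 78.7
```

{"name": "play_rows", "arguments": {"increments": [[-0.8,[0,0,0],-0.11],[-0.8,[0,0,0],-0.11],[-0.8,[0,0,0],-0.11],[-0.8,[0,0,0],-0.11],[-0.8,[0,0,0],-0.11],[-0.8,[0,0,0],-0.11],[-0.8,[0,0,0],-0.11],[-0.8,[0,0,0],-0.11],[-0.8,[0,0,0],-0.11],[-0.8,[0,0,0],-0.06],[-0.8,[0,0,0],0],[-0.8,[0,0,0],0]]}}

```text
time: 21.87
tool_pos: [528.5, -30.5, 241.8]
tcp_rot: [-180.0, 0.0, 76.9]
ft_force: [0.4, -0.6, -5.1]
finger_gap: 13.0
grip_force: 78.7
```

```bash
python3 - <<'E'
from h import *
p=snapshot("wrist"); np.save("k2.npy",p,allow_pickle=True)
togo((527,-28.5,239),77)
s=sense(); y=np.radians(s["tcp_rot"][2]); X=np.array([np.cos(y),np.sin(y),0]);Y=np.array([np.sin(y),-np.cos(y),0])
c=s["tool_pos"]+[0,0,31]
for k in(-42,0,42): print(k,proj(p,c+k*X),proj(p,c+k*X+8*Y))
print("tip",proj(p,s["tool_pos"]+[0,0,-79]),"mouth",proj(p,[527,-28.5,136]))
save(p,"k2.png",(120,100,520,400),2)
E
```

```text
t 21.92 tcp [528.5 -30.3 241.9] yaw 76.9 tool shift [ 1.4 -1.8  2.9] F [-0.7 -0.4 -3.8] gap 13.1
turn -0.1 deg
-42 [319.20363187 347.54594391] [335.6472562  347.56418547]
0 [319.15425011 270.37501777] [336.94054624 270.38618114]
42 [319.09570245 179.45669387] [338.48616676 179.45750569]
tip [319.50971514 198.98567   ] mouth [317.35995934 188.0064168 ]
```

View pics/k2.png

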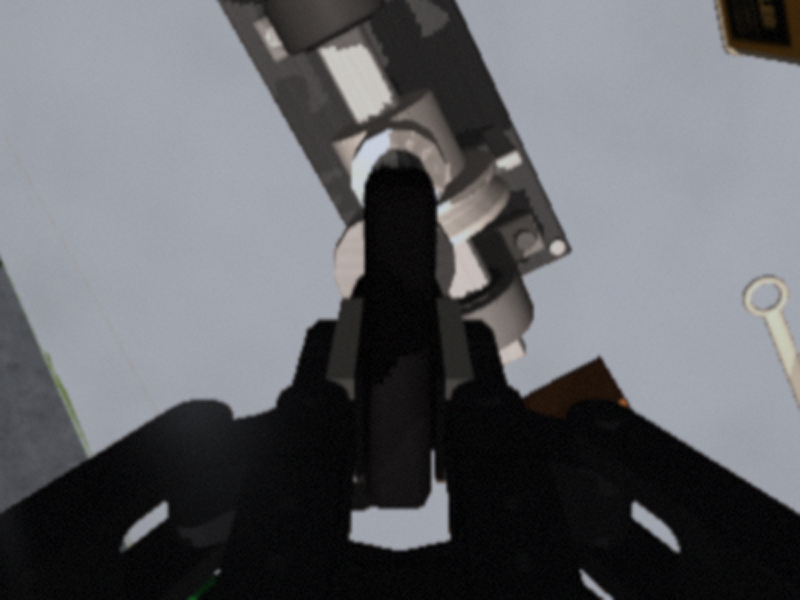

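The bar is held about 2 mm off centre along itself (ends at crop (400,165) and (398,508)). The boss rim is under it at about crop (398,185), so the tip is nearly on axis and I go down.

{"name": "play_rows", "arguments": {"increments": [[-0.8,[1.4,0,6],0],[-0.8,[0,0,8],0],[-0.8,[0,0,6],0],[-0.8,[0,0,2],0],[-0.8,[0,0,1],0],[-0.8,[0,0,0],0],[-0.8,[0,0,0],0]]}}

```text
time: 22.5
tool_pos: [528.6, -27.9, 219.2]
tcp_rot: [180.0, -0.0, 77.1]
ft_force: [1.0, -0.2, -4.0]
finger_gap: 13.5
grip_force: 78.6
```

{"name": "play_rows", "arguments": {"increments": [[-0.8,[0,0,1],0],[-0.8,[0,0,1],0],[-0.8,[0,0,1],0],[-0.8,[0,0,1],0],[-0.8,[0,0,0],0]]}}

```text
time: 22.92
tool_pos: [529.1, -28.0, 215.9]
tcp_rot: [179.9, -0.0, 77.1]
ft_force: [0.9, -0.5, 1.7]
finger_gap: 13.4
grip_force: 79.4
```

{"name": "play_rows", "arguments": {"increments": [[-0.8,[0,0,0.7],0],[-0.8,[0,0,0.7],0],[-0.8,[0,0,0],0],[-0.8,[0,0,0],0]]}}

```text
time: 23.25
tool_pos: [529.2, -27.9, 214.6]
tcp_rot: [179.9, -0.0, 77.1]
ft_force: [0.8, 0.5, 4.9]
finger_gap: 13.3
grip_force: 79.8
```

```bash
python3 - <<'E'
from h import *
togo((528,-31,239)); s=sense(); print(s["wrist_torque"])
E
```

```text
t 23.25 tcp [529.2 -27.9 214.6] yaw 77.1 tool shift [ -3.2  -0.5 -24.4] F [0.8 0.5 4.9] gap 13.3
[ 0.16455355 -0.1444015   0.01528392]
```

```bash
python3 - <<'E'
from h import *
from scipy.optimize import least_squares
p=np.load("k2.npy",allow_pickle=True).item()
im=p["color"]; g=cv2.cvtColor(im,cv2.COLOR_RGB2GRAY)
t=np.linspace(0,2*np.pi,73)
def circ(x,y,r=19.5): return np.array([proj(p,[x+r*np.cos(a),y+r*np.sin(a),136]) for a in t])
vis=im.copy(); vis=cv2.resize(vis[140:260,250:390],None,fx=5,fy=5,interpolation=cv2.INTER_CUBIC)
for (x,y),c in (((528,-31),(255,0,0)),((528,-26.5),(0,255,0))):
    q=((circ(x,y)-[250,140]+.5)*5).astype(int); cv2.polylines(vis,[q],True,c,1)
    print((x,y),"top",circ(x,y).min(0),circ(x,y).max(0))
cv2.imwrite("pics/k2c.png",vis[:,:,::-1])
T=np.array(p["world_from_camera"]); print(T.round(3).tolist())
E
```

```text
(528, -31) top [295.9180141  167.64378933] [342.48556443 212.53368868]
(528, -26.5) top [294.58201296 162.35627597] [341.36701873 207.66855021]
[[0.974, -0.216, -0.07, 545.828], [-0.227, -0.929, -0.292, 42.674], [-0.002, 0.3, -0.954, 408.512], [0.0, 0.0, 0.0, 1.0]]
```

View pics/k2c.png

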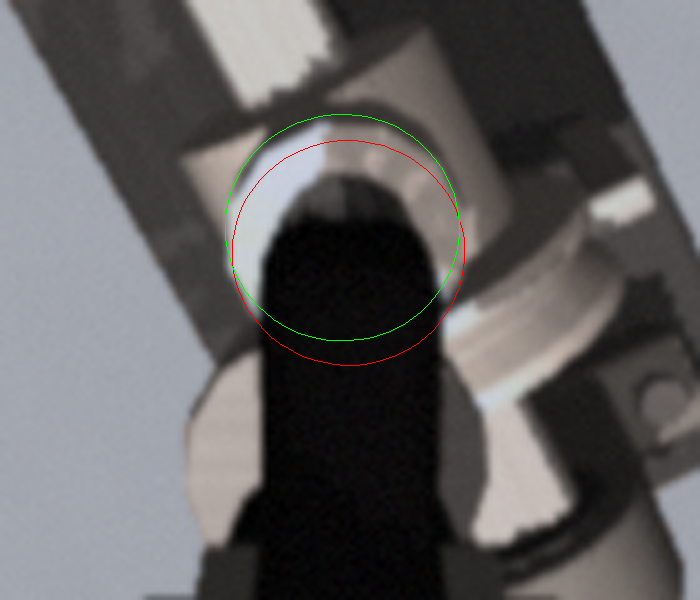

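The overlay shows the true rim between the circles, centred near (528,-28). The key collar, crop (337,440), is off to the left and low, so the tip is about 4 mm off and touching the rim. I lift, shift and retry.

{"name": "play_rows", "arguments": {"increments": [[-0.8,[0,0,-3],0],[-0.8,[1.7,1.1,-2],0],[-0.8,[1.8,1.2,0],0],[-0.8,[0,0,1.5],0],[-0.8,[0,0,1.5],0],[-0.8,[0,0,1],0],[-0.8,[0,0,1],0],[-0.8,[0,0,0],0],[-0.8,[0,0,0],0]]}}

```text
time: 24.0
tool_pos: [531.4, -25.1, 213.4]
tcp_rot: [-180.0, 0.0, 77.1]
ft_force: [0.6, 0.2, -4.7]
finger_gap: 13.0
grip_force: 78.7
```

{"name": "play_rows", "arguments": {"increments": [[-0.8,[0,0,1],0],[-0.8,[0,0,1],0],[-0.8,[0,0,0],0]]}}

```text
time: 24.25
tool_pos: [531.5, -25.1, 211.4]
tcp_rot: [-180.0, 0.0, 77.1]
ft_force: [-0.6, -0.0, -3.7]
finger_gap: 13.1
grip_force: 78.7
```

{"name": "play_rows", "arguments": {"increments": [[-0.8,[0,0,1],0],[-0.8,[0,0,1],0],[-0.8,[0,0,0],0]]}}

```text
time: 24.5
tool_pos: [531.4, -25.0, 209.3]
tcp_rot: [-180.0, 0.0, 77.1]
ft_force: [0.5, 0.1, -5.0]
finger_gap: 13.1
grip_force: 78.7
```

{"name": "play_rows", "arguments": {"increments": [[-0.8,[0,0,1],0],[-0.8,[0,0,1],0],[-0.8,[0,0,0],0]]}}

```text
time: 24.75
tool_pos: [531.7, -25.0, 207.7]
tcp_rot: [180.0, -0.0, 77.1]
ft_force: [-1.3, 0.0, -2.8]
finger_gap: 13.0
grip_force: 78.9
```

{"name": "play_rows", "arguments": {"increments": [[-0.8,[0,0,1],0],[-0.8,[0,0,1],0],[-0.8,[0,0,0],0]]}}

```text
time: 25.0
tool_pos: [531.7, -25.0, 205.6]
tcp_rot: [180.0, -0.0, 77.1]
ft_force: [1.6, 0.5, -3.4]
finger_gap: 12.9
grip_force: 78.8
```

{"name": "play_rows", "arguments": {"increments": [[-0.8,[0,0,1],0],[-0.8,[0,0,0],0],[-0.8,[0,0,0],0]]}}

```text
time: 25.25
tool_pos: [531.5, -25.0, 204.2]
tcp_rot: [-180.0, -0.0, 77.1]
ft_force: [1.2, 1.0, -4.7]
finger_gap: 13.2
grip_force: 78.6
```

```bash
python3 - <<'E'
from h import *
togo((528,-31,239)); s=sense(); print(s["wrist_torque"])
E
```

```text
t 25.25 tcp [531.5 -25.  204.2] yaw 77.1 tool shift [ -6.6  -2.  -34.8] F [ 1.2  1.  -4.7] gap 13.2
[ 0.14309454 -0.37954501 -0.02423088]
```

{"name": "play_rows", "arguments": {"increments": [[-0.8,[0,0,1],0],[-0.8,[0,0,1],0],[-0.8,[0,0,0],0]]}}

```text
time: 25.5
tool_pos: [531.5, -25.0, 202.3]
tcp_rot: [-180.0, -0.0, 77.1]
ft_force: [0.8, -0.3, -3.5]
finger_gap: 13.2
grip_force: 78.7
```

{"name": "play_rows", "arguments": {"increments": [[-0.8,[0,0,1],0],[-0.8,[0,0,1],0],[-0.8,[0,0,0],0]]}}

```text
time: 25.75
tool_pos: [531.5, -25.0, 200.4]
tcp_rot: [-180.0, -0.0, 77.1]
ft_force: [1.8, 1.5, -4.1]
finger_gap: 13.2
grip_force: 78.7
```

{"name": "play_rows", "arguments": {"increments": [[-0.8,[0,0,1],0],[-0.8,[0,0,1],0],[-0.8,[0,0,0],0]]}}

```text
time: 26.0
tool_pos: [531.5, -25.0, 198.3]
tcp_rot: [-180.0, -0.0, 77.1]
ft_force: [1.2, 1.3, -4.3]
finger_gap: 13.3
grip_force: 78.7
```

{"name": "play_rows", "arguments": {"increments": [[-0.8,[0,0,0.8],0],[-0.8,[0,0,0.8],0],[-0.8,[0,0,0],0]]}}

```text
time: 26.25
tool_pos: [531.6, -25.1, 197.0]
tcp_rot: [180.0, -0.0, 77.1]
ft_force: [1.8, 0.4, -3.9]
finger_gap: 13.1
grip_force: 78.8
```

{"name": "play_rows", "arguments": {"increments": [[-0.8,[0,0,0.8],0],[-0.8,[0,0,0.8],0],[-0.8,[0,0,0],0]]}}

```text
time: 26.5
tool_pos: [532.3, -25.1, 196.8]
tcp_rot: [179.9, -0.0, 77.1]
ft_force: [-0.5, 0.2, 4.4]
finger_gap: 13.2
grip_force: 79.8
```

The key dropped straight in and stands on the floor at the expected depth (TCP 197). I ease the push and start tightening clockwise, compensating for the axis offset.

{"name": "play_rows", "arguments": {"increments": [[-0.8,[0,0,-0.8],0],[-0.8,[-0.15,0.18,0],0.05],[-0.8,[-0.15,0.18,0],0.05],[-0.8,[-0.15,0.18,0],0.05],[-0.8,[-0.15,0.18,0],0.05],[-0.8,[-0.15,0.18,0],0.05],[-0.8,[-0.15,0.18,0],0.05],[-0.8,[0,0,0],0]]}}

```text
time: 27.17
tool_pos: [532.7, -26.2, 196.9]
tcp_rot: [179.9, -0.0, 59.8]
ft_force: [0.6, 2.8, 3.2]
finger_gap: 13.0
grip_force: 79.6
```

```bash
cat > t.py <<'E'
from h import *
s=sense(); P=s["tool_pos"]; t=np.array(s["wrist_torque"]); f=np.array(s["ft_force"])
r=np.array([528-P[0],-28-P[1]]); 
print("t",round(s["time"],2),"tcp",P.round(1),"yaw",round(s["tcp_rot"][2],2),"F",f.round(1),"T",t.round(3),"Tz about screw",round(t[2]-(r[0]*f[1]-r[1]*f[0])/1000,3),"gap",round(s["finger_gap"],1),"j6",round(s["joint_pos"][5],1),"efforts6",round(s["joint_efforts"][5],3))
E
python3 t.py
```

```text
t 27.17 tcp [532.7 -26.2 196.9] yaw 59.79 F [0.6 2.8 3.2] T [ 0.329 -0.071  0.067] Tz about screw 0.078 gap 13.0 j6 21.9 efforts6 1.152
```

{"name": "play_rows", "arguments": {"increments": [[-0.8,[-0.15,0.18,0],0.05],[-0.8,[-0.15,0.18,0],0.05],[-0.8,[-0.12,0.14,0],0.04],[-0.8,[0,0,0],0]]}}

```text
time: 27.5
tool_pos: [532.8, -26.8, 196.9]
tcp_rot: [180.0, -0.0, 51.9]
ft_force: [1.2, 2.9, 3.4]
finger_gap: 13.0
grip_force: 79.7
```

```bash
python3 t.py
```

```text
t 27.5 tcp [532.8 -26.8 196.9] yaw 51.89 F [1.2 2.9 3.4] T [ 0.372 -0.128  0.031] Tz about screw 0.044 gap 13.0 j6 29.7 efforts6 0.993
```

{"name": "play_rows", "arguments": {"increments": [[-0.8,[-0.15,0.18,0],0.05],[-0.8,[-0.15,0.18,0],0.05],[-0.8,[-0.12,0.14,0],0.04],[-0.8,[0,0,0],0]]}}

```text
time: 27.83
tool_pos: [532.9, -27.5, 196.8]
tcp_rot: [180.0, -0.0, 43.9]
ft_force: [0.3, 1.2, 4.8]
finger_gap: 13.4
grip_force: 79.8
```

```bash
python3 t.py
```

```text
t 27.83 tcp [532.9 -27.5 196.8] yaw 43.92 F [0.3 1.2 4.8] T [ 0.447 -0.135  0.007] Tz about screw 0.013 gap 13.4 j6 37.6 efforts6 0.998
```

{"name": "play_rows", "arguments": {"increments": [[-0.8,[-0.15,0.18,0],0.05],[-0.8,[-0.15,0.18,0],0.05],[-0.8,[-0.12,0.14,0],0.04],[-0.8,[0,0,0],0]]}}

```text
time: 28.17
tool_pos: [533.0, -28.1, 196.8]
tcp_rot: [180.0, -0.1, 35.9]
ft_force: [0.4, 1.7, 4.5]
finger_gap: 13.1
grip_force: 79.8
```

```bash
python3 t.py
```

```text
t 28.17 tcp [533.  -28.1 196.8] yaw 35.91 F [0.4 1.7 4.5] T [ 0.469 -0.124 -0.011] Tz about screw -0.003 gap 13.1 j6 45.6 efforts6 0.94
```

{"name": "play_rows", "arguments": {"increments": [[-0.8,[-0.15,0.18,0],0.05],[-0.8,[-0.15,0.18,0],0.05],[-0.8,[-0.12,0.14,0],0.04],[-0.8,[0,0,0],0]]}}

```text
time: 28.5
tool_pos: [532.9, -28.7, 196.8]
tcp_rot: [180.0, -0.1, 27.9]
ft_force: [0.8, 1.8, 4.4]
finger_gap: 13.4
grip_force: 79.8
```

```bash
python3 t.py
```

```text
t 28.5 tcp [532.9 -28.7 196.8] yaw 27.89 F [0.8 1.8 4.4] T [ 0.458 -0.157  0.05 ] Tz about screw 0.059 gap 13.4 j6 53.5 efforts6 0.94
```

{"name": "play_rows", "arguments": {"increments": [[-0.8,[-0.15,0.18,0],0.05],[-0.8,[-0.15,0.18,0],0.05],[-0.8,[0,0,0],0]]}}

```text
time: 28.75
tool_pos: [532.8, -29.2, 196.8]
tcp_rot: [180.0, -0.1, 22.1]
ft_force: [0.5, 1.5, 4.4]
finger_gap: 13.2
grip_force: 79.8
```

```bash
python3 t.py
```

```text
t 28.75 tcp [532.8 -29.2 196.8] yaw 22.13 F [0.5 1.5 4.4] T [ 0.443 -0.168 -0.048] Tz about screw -0.04 gap 13.2 j6 59.2 efforts6 1.088
```

{"name": "play_rows", "arguments": {"increments": [[-0.8,[-0.15,0.18,0],0.05],[-0.8,[-0.15,0.18,0],0.05],[-0.8,[0,0,0],0]]}}

```text
time: 29.0
tool_pos: [532.6, -29.7, 196.8]
tcp_rot: [180.0, -0.1, 16.4]
ft_force: [0.6, 1.7, 5.2]
finger_gap: 13.5
grip_force: 79.8
```

```bash
python3 t.py
```

```text
t 29.0 tcp [532.6 -29.7 196.8] yaw 16.4 F [0.6 1.7 5.2] T [ 0.474 -0.182 -0.004] Tz about screw 0.005 gap 13.5 j6 64.9 efforts6 1.087
```

{"name": "play_rows", "arguments": {"increments": [[-0.8,[-0.15,0.18,0],0.05],[-0.8,[-0.15,0.18,0],0.05],[-0.8,[0,0,0],0]]}}

```text
time: 29.25
tool_pos: [532.4, -30.1, 196.8]
tcp_rot: [180.0, -0.1, 10.7]
ft_force: [-0.0, 1.8, 4.5]
finger_gap: 13.0
grip_force: 79.8
```

```bash
python3 t.py
```

```text
t 29.25 tcp [532.4 -30.1 196.8] yaw 10.67 F [-0.   1.8  4.5] T [ 0.469 -0.146 -0.024] Tz about screw -0.016 gap 13.0 j6 70.6 efforts6 1.088
```

{"name": "play_rows", "arguments": {"increments": [[-0.8,[-0.15,0.18,0],0.05],[-0.8,[-0.15,0.18,0],0.05],[-0.8,[0,0,0],0]]}}

```text
time: 29.5
tool_pos: [532.2, -30.5, 196.8]
tcp_rot: [180.0, -0.1, 5.0]
ft_force: [1.1, 2.2, 5.1]
finger_gap: 13.1
grip_force: 79.9
```

```bash
python3 t.py; python3 - <<'E'
from h import *
p=snapshot("wrist"); np.save("k3.npy",p,allow_pickle=True); save(p,"k3.png",(120,100,520,400),2)
E
python3 t.py
```

```text
t 29.5 tcp [532.2 -30.5 196.8] yaw 4.96 F [1.1 2.2 5.1] T [ 0.471 -0.181  0.127] Tz about screw 0.138 gap 13.1 j6 76.2 efforts6 1.197
t 29.55 tcp [532.2 -30.4 196.8] yaw 5.1 F [0.6 2.1 5.8] T [ 0.491 -0.16   0.089] Tz about screw 0.099 gap 13.0 j6 76.1 efforts6 0.607
```

{"name": "play_rows", "arguments": {"increments": [[-0.8,[-0.06,0.07,0],0.02],[-0.8,[-0.06,0.07,0],0.02],[-0.8,[0,0,0],0]]}}

```text
time: 29.8
tool_pos: [532.1, -30.6, 196.8]
tcp_rot: [-180.0, -0.1, 2.8]
ft_force: [0.4, 1.9, 4.1]
finger_gap: 13.5
grip_force: 79.9
```

```bash
python3 t.py
```

```text
t 29.8 tcp [532.1 -30.6 196.8] yaw 2.79 F [0.4 1.9 4.1] T [ 0.409 -0.173  0.212] Tz about screw 0.221 gap 13.5 j6 78.4 efforts6 0.609
```

{"name": "play_rows", "arguments": {"increments": [[-0.8,[-0.06,0.07,0],0.02],[-0.8,[-0.06,0.07,0],0.02],[-0.8,[-0.06,0.07,0],0.02],[-0.8,[0,0,0],0]]}}

```text
time: 30.13
tool_pos: [531.9, -30.8, 196.8]
tcp_rot: [-180.0, -0.1, -0.6]
ft_force: [0.7, 2.0, 4.5]
finger_gap: 13.3
grip_force: 79.9
```

```bash
python3 t.py; python3 -c "
from h import *
snapshot('top')"; python3 t.py
```

```text
t 30.13 tcp [531.9 -30.8 196.8] yaw -0.64 F [0.7 2.  4.5] T [ 0.462 -0.194  0.241] Tz about screw 0.251 gap 13.3 j6 81.8 efforts6 0.672
t 30.18 tcp [531.9 -30.8 196.8] yaw -0.59 F [0.4 1.4 5.9] T [ 0.489 -0.25   0.224] Tz about screw 0.23 gap 13.2 j6 81.8 efforts6 0.433
```

{"name": "play_rows", "arguments": {"increments": [[-0.8,[-0.06,0.07,0],0.02],[-0.8,[-0.06,0.07,0],0.02],[-0.8,[-0.06,0.07,0],0.02],[-0.8,[0,0,0],0]]}}

```text
time: 30.52
tool_pos: [531.8, -31.0, 196.8]
tcp_rot: [-180.0, -0.1, -4.1]
ft_force: [0.6, 1.1, 4.7]
finger_gap: 13.4
grip_force: 79.9
```

```bash
python3 t.py; python3 -c "
from h import *
for i in range(3):
  snapshot('top'); print(sense()['wrist_torque'][2])"
```

```text
t 30.52 tcp [531.8 -31.  196.8] yaw -4.08 F [0.6 1.1 4.7] T [ 0.484 -0.227  0.272] Tz about screw 0.278 gap 13.4 j6 85.2 efforts6 0.709
0.25141594373588266
0.26239801841130606
0.23223510563803457
```

{"name": "play_rows", "arguments": {"increments": [[-0.8,[-0.06,0.07,0],0.02],[-0.8,[-0.06,0.07,0],0.02],[-0.8,[-0.06,0.07,0],0.02],[-0.8,[0,0,0],0]]}}

```text
time: 31.0
tool_pos: [531.6, -31.2, 196.8]
tcp_rot: [-180.0, -0.1, -7.5]
ft_force: [0.6, 1.0, 5.7]
finger_gap: 13.1
grip_force: 79.9
```

```bash
python3 t.py; python3 -c "
from h import *
for i in range(5):
  snapshot('top'); s=sense(); print(s['wrist_torque'].round(3),s['ft_force'].round(1))"
```

```text
t 31.0 tcp [531.6 -31.2 196.8] yaw -7.51 F [0.6 1.  5.7] T [ 0.506 -0.298  0.411] Tz about screw 0.417 gap 13.1 j6 88.6 efforts6 0.783
[ 0.492 -0.215  0.374] [0.8 1.8 4.9]
[ 0.527 -0.25   0.367] [0.8 2.4 5.8]
[ 0.458 -0.239  0.374] [1.  2.5 4.9]
[ 0.457 -0.276  0.297] [0.5 1.5 5.4]
[ 0.54  -0.223  0.325] [1.3 1.4 4.8]
```

Torque has settled near 0.35 N m after a clear give. I release and withdraw.

{"name": "play_rows", "arguments": {"increments": [[-0.65,[0,0,0],0],[-0.5,[0,0,0],0],[-0.2,[0,0,0],0],[0.1,[0,0,0],0],[0.3,[0,0,0],0],[0.3,[0,0,0],0],[0.3,[0,0,-4],0],[0.3,[0,0,-12],0],[0.3,[0,0,-20],0],[0.3,[0,0,-25],0],[0.3,[0,0,-25],0],[0.3,[0,0,0],0]]}}

```text
time: 32.25
tool_pos: [533.6, -31.7, 289.7]
tcp_rot: [180.0, -0.6, -7.7]
ft_force: [0.2, -1.0, 0.6]
finger_gap: 55.9
grip_force: 0.0
```

{"name": "play_rows", "arguments": {"increments": [[0.3,[-20,0,-15],0],[0.3,[-20,0,0],0],[0.3,[0,0,0],0],[0.3,[0,0,0],0]]}}

```text
time: 32.58
tool_pos: [491.5, -25.9, 298.5]
tcp_rot: [180.0, -0.1, -7.7]
ft_force: [1.3, 0.6, -0.1]
finger_gap: 55.4
grip_force: 0.0
```

```bash
python3 - <<'E'
from h import *
p=snapshot("wrist"); save(p,"fin.png")
for n,P in (("wrist",p),("top",snapshot("top"))):
  for k in ["key_grip","crank_grip","key"]:
    for r in pinpoint(k,P)[:2]:
        x=w(P,r["xyz"]); print(n,k,round(r["p"],2),np.round(x,1))
togo((528,-28,239))
E
```

```text
wrist key_grip 0.81 [ 341.9 -255.9  107.2]
wrist key_grip 0.7 [530.2 -25.1 219.8]
wrist crank_grip 0.71 [497.5 106.5 145.2]
wrist key 0.72 [ 342.4 -252.2   -3.1]
wrist key 0.62 [ 400.7 -382.9   -2.2]
top key_grip 0.87 [ 344.1 -246.5   98.3]
top key_grip 0.81 [ 405.5 -384.1   99.5]
top crank_grip 0.63 [494.3 112.3 140.9]
top key 0.79 [ 339.9 -249.5   -0.7]
top key 0.77 [ 4.046e+02 -3.805e+02 -3.000e-01]
t 32.98 tcp [491.6 -26.  296.8] yaw -7.7 tool shift [36.3 -2.9 57.8] F [0.7 0.3 0.6] gap 55.5
```

View pics/fin.png

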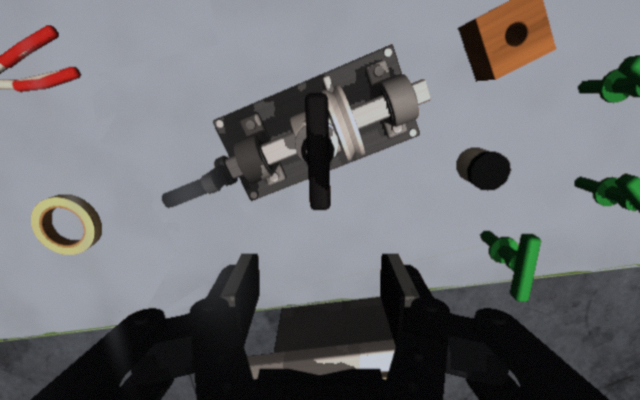

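The final view shows the key standing in the screw at (318,150), the crank still up and everything else in place. Key height about 218 mm matches full seating.

```bash
python3 -c "
from bench import *
print(hand_in())"
```

```text
the job is handed in; nothing more can be done
None
```

The job is handed in: the flat faces up to within about 1° by camera, the key is seated to the socket floor, and the screw gave a little and was nipped to about 0.35 N m (noisy wrist reading, one peak at 0.42). The key was left standing and the things around looked undisturbed, at about 33 s; no verdict was returned.

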